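Move a snapped-in battery pack from the charger to the tester

TASK

Move the battery pack from the charger to the empty tester: pinch its two side tabs together to unlatch it, lift it out without wrenching, and press it into the tester until both tabs snap out and it stays fully down, then let go. Squeeze and press gently, because the tabs and the contacts crack under force, and do not disturb the things standing around.

Things in the scene. Friction and masses are not known exactly. Their poses are not given: they have to be found in the camera images.
- pack: Black battery pack, upright, 46 x 40 x 76 mm (x, y, z) without its tabs, about 0.16 kg; origin at the centre of its underside, z up. A grey sprung tab with a ribbed thumb pad stands on its +y and on its -y side. A catch on each tab, 15 to 19 mm above the underside, sticks out to 27 mm from the middle at rest. It fits a cradle either way round, its y along the cradle's y.
- pack_pads (a point): Point midway between the two thumb pads, 58 mm above the pack's underside, pack's axes. Pads are 26 mm wide (x) and 24 mm high; their outer faces are 52 mm apart along y at rest, 43 mm fully pressed; their lower edges stand 16 mm over the cradle's rim. Finger contact forces on the pack over 60 N in sum (30 N a side) crack the tabs; 12 to 18 N a side is plenty.
- tab_left (a joint): Travel in m of the tab on the pack's +y side: 0 sprung out, 0.0045 fully in. Spring 0.8 N/mm: 2.5 N to start, 6 N fully in. Its catch is free of the lip when it is in by more than 3 mm. An off-centre pinch bottoms one tab while the other is still caught, and pushes the pack sideways.
- tab_right (a joint): The same for the tab on the pack's -y side.
- charger: Charger, holds the pack at the start. Fixed to the bench. Grey snap-in cradle, 74 x 96 mm (x, y), 39 mm high, with a finned box (50 mm high) behind it from x = 37 to 81 mm; origin at the centre of the cradle's underside, bench level, z up. The latched pack stands at x = y = 0. A pull or side load of more than about 15 N on a pack that is still caught damages it.
- tester: Tester, empty at the start. Fixed to the bench, same base and origin as the charger; behind it (+x) a low shelf with a round meter and two round black binding posts (37 mm high). Its socket, like the charger's, is clamped in slotted holes: it stands up to 8 mm to either side of this origin along y, which no reading tells; find it by feel or by sight.
- tester_seat (a point): Where the pack's origin stands when latched in the tester (9 mm above the bench) if its socket is in mid slot; the true place is up to 8 mm off along this y axis and exact in x. The socket gives the pack 1.2 mm play each way; its mouth is flared from z = 33 to 39 mm (3 mm wider each way at the top), so a pack that misses it stops with its underside at z = 30 to 40 mm.
- tester_rest (a point): 4 mm above tester_seat: the height at which an unlatched pack rides, in both cradles. A sprung floor pushes up with 4 N here, 7 N at the latched height, and meets a stop 1.5 mm below that. Pressing in takes about 8 N with the tabs held in, 20 N with them free; over 40 N cracks the contacts. Press to the stop, let go, and the pack rises against the lips (z = 28 to 32 mm, 24 mm from the middle).
- flux_bottle: Bystander, loose: white dropper bottle, 51 mm across, 140 mm high, origin at the centre of its underside. Leave it where it stands.
- solder_spool: Bystander, loose: spool of solder, 55 mm across, 47 mm high, origin at the centre of its underside. Leave it where it stands.
- adapter: Bystander, loose: black plug adapter, 32 x 64 x 26 mm, origin at the centre of its underside. Leave it where it stands.
Things that resemble listed ones, but are neither listed nor needed, are in the scene too. Leave any orange or red look-alike of the pack alone.

How it is judged (in metres and radians):
On the way, in this order (a step that is already met when the one before it is completed fails the run):
1. both tabs are pinched in while the pack stands in the charger (value of joint each of tab_left, tab_right above 0.0025 m and horizontal distance between pack and charger below 0.006 m and z of pack in the frame of charger below 0.02 m), for 0.1 s.
2. the pack is lifted clear of the charger (z of pack in the frame of charger above 0.045 m), for 0.1 s.
At the end, for the whole second after the job is handed in: The pack is snapped into the tester: its origin within 4 mm in x and 12 mm in y of the tester's origin (the socket stands up to 8 mm off in y), 6 to 10.8 mm above the bench (latched is 9, unlatched 13), upright within 0.06 rad, aligned within 0.1 rad, both tabs sprung out (under 2 mm), at rest (x of pack in the frame of tester between -0.004 and 0.004 m and y of pack in the frame of tester between -0.012 and 0.012 m and z of pack in the frame of tester between 0.006 and 0.0108 m and angle between pack's own z axis and vertical below 0.06 rad and angle between the y axis of pack and the y axis of tester, either way round below 0.1 rad and value of joint each of tab_left, tab_right below 0.002 m and linear speed of pack below 0.02 m/s); the robot touches nothing.
It fails at once if a tab is crushed (fingers on the pack over 60 N in sum) (contact force between the fingers and pack above 60 N).
It fails at once if the pack is wrenched in the charger (contact force sum over 35 N; 12 N at rest) (contact force between charger and pack above 35 N).
It fails at once if the pack is forced into the tester (contact force sum over 40 N) (contact force between tester and pack above 40 N).
It fails at once if a bystander is moved more than 20 mm (distance of any of flux_bottle, solder_spool, adapter from where it was at the start of the episode above 0.02 m).
It also fails if it takes over 72 s, if anything falls off the work surface, if the arm or the gripper's body presses on something with over 40 N, if the wrist force passes 120 N, or if a joint passes its speed limit or range.

ROBOT

A 6-joint arm with a two-finger parallel gripper is mounted at the origin on a cart in front of the work surface, level with it; the furniture and walls round the work are solid. World frame = base frame: x ahead of the robot, y to its left, z up, the work surface at z = 0. Lengths are in m, angles in degrees, forces in N, time in s.
With the tool pointing down it reaches from about 0.4 to 0.825 m from the base axis. Payload 7 kg.
Tool frame: the origin (TCP) lies at the very end of the fingers, on their centre line; the grasp point (between the pads) lies 19 mm behind it; x points along the fingers, z is the direction in which the jaws open and shut, and the axes are right-handed (so a half turn about x gives the same grasp; the last joint's range is limited). The gripper opens to 88 mm and grips with 3 to 60 N. Pads are 19 mm wide; open, the fingers measure 130 mm over their backs; the gripper's body (78 mm by 193 mm) begins 47 mm behind the grasp point.
Start: joints at [16.507, 20.546, 0.682, 0, -70.136, -16.507], TCP at [0.675, -0, 0.227] pointing down, gripper open.
Joint ranges: [-176.03, 176.03], [-82.01, 121.73], [-58.28, 71.71], [-173.87, 95.51], [-174.79, -0.11], [-173.66, 173.66]. Speed limits (degrees/s): [136.94, 136.94, 172.46, 180, 180, 180].

INTERFACE

Orientations are given as [roll, pitch, yaw] about the fixed x, y, z axes, in that order (R = Rz(yaw) Ry(pitch) Rx(roll)).
In Python, from plant import sensors, cams, workorder gives the robot as it stands. The module is installed in compiled form; this text tells all that it offers.
- The arm moves only by the shell command python3 -m handwheel 'ROWS' [OPENING] [FORCE]. ROWS is JSON, one flat list of numbers, 4 for each row, row after row: the shift along the tool's x, y, z in cm, then the turn about the tool's x in degrees. A call has exactly 10 rows; each row is the pose to reach, as a shift and turn from the pose commanded when the call began, along the tool's axes at that moment; what a row does not reach only later rows make up. A row lasts 1/8 s, in which the tool goes at most 62.5 mm and 10.7 degrees, less where a joint would pass 70% of its speed; a pose out of reach is approached as far as the arm can. A call with a gripper value outside its range is refused whole. OPENING is the finger opening in cm, from 0 to 8.76, set as the call begins (- or left out, the last holds). The fingers move at their own pace and stop on an object; FORCE is the grip in N (left out, the last holds). Time passes only in rows, so rows that repeat a pose let the fingers close, or fill a call up. It gives the time, the measured TCP pose, the force and the opening at its end, in the units of the state.
- sensors.get_state(): the state, without advancing time (a new reading comes with each control period).
- cams.capture(name): name is "scene" or "side" or "wrist"; returns a dict with "image" (400x640x3 uint8, red, green, blue), "fov_y" (degrees; the focal length in pixels is half the picture's height over the tangent of half this angle, whatever the lens; pixels are square), "cx", "cy" (the principal point, pixels), "xyz" and "rotation" of the camera in the world. Camera axes: x right, y down, z forward; pixel columns grow to the right and rows downward; lengths in m; the calibration is good to about 2 mm. A picture is of the moment at which its call begins. There is no depth.
- workorder.close_job(): hands the job in, once; it reports no verdict.
The state is a dict: "time_s": time; "joints": joint angles; "qd": joint speeds; "joint_torque": joint torques, N m; "tcp_pos": TCP position; "eef_rot": TCP orientation; "contact_force": force on the tool from outside, world axes, zero at the start; "moment": the same for the moment, N m; "gripper_width": finger opening in m.
Only numpy, scipy, OpenCV 4.12 (cv2) and the standard library are available. Lean on these libraries where they do the work, as an engineer would, in place of code of your own. Each camera call takes 0.05 s, during which the arm holds its last target.

## Working session

There is one attempt and no reset: what is moved stays moved. The work goes in short steps, Python scripts to look and compute and a shell command to move; the robot and the scene stay as the last step left them, time stands still between calls to the robot, and variables do not carry over. Pictures are saved under pics/ and viewed, and the job is handed in when it is done.

```bash
mkdir -p pics
cat > h.py <<'E'
import cv2,numpy as np,json,pickle
from plant import sensors,cams,workorder
def cap(n,f):
    c=cams.capture(n); cv2.imwrite(f'pics/{f}.png',c['image'][:,:,::-1]); pickle.dump(c,open(f'pics/{f}.pkl','wb')); return c
def ray(c,u,v):
    f=200/np.tan(np.radians(c['fov_y'])/2); d=np.array([(u-c['cx'])/f,(v-c['cy'])/f,1]); return np.array(c['xyz']),np.array(c['rotation'])@d
def at(c,u,v,z):
    o,d=ray(c,u,v); return (o+d*(z-o[2])/d[2])
def proj(c,p):
    f=200/np.tan(np.radians(c['fov_y'])/2); q=np.array(c['rotation']).T@(np.array(p)-c['xyz']); return c['cx']+f*q[0]/q[2],c['cy']+f*q[1]/q[2]
def ld(f): return pickle.load(open(f'pics/{f}.pkl','rb'))
def crop(f,x0,y0,x1,y1,k,o):
    im=cv2.imread(f'pics/{f}.png')[y0:y1,x0:x1]; cv2.imwrite(f'pics/{o}.png',cv2.resize(im,None,fx=k,fy=k,interpolation=cv2.INTER_CUBIC))
E
python3 -c "
from h import *
print(sensors.get_state())
for n in ['scene','side','wrist']:
    c=cap(n,n+'0'); print(n,c['fov_y'],c['cx'],c['cy'],c['xyz'],np.round(c['rotation'],3).tolist(),c.keys())
"
```

```text
{'time_s': 0.0, 'joints': array([ 1.65081463e+01,  2.05905705e+01,  6.34785724e-01, -2.09572396e-02,
       -7.01354473e+01, -1.65071134e+01]), 'qd': array([-0.06129336,  0.02550344, -0.00792073, -0.02363477, -0.05927198,
        0.00055665]), 'joint_torque': array([-8.00930356e-04, -5.82726967e+01,  2.93058443e+01,  6.99745238e+00,
        6.93249181e-03, -2.06530804e-04]), 'tcp_pos': array([ 6.74518490e-01, -4.57329857e-06,  2.25637497e-01]), 'eef_rot': array([   4.32298159,   89.90666422, -175.68312243]), 'contact_force': array([ 0.54427122, -0.6814232 ,  0.73807309]), 'moment': array([-0.0068394 ,  0.02164218,  0.01199216]), 'gripper_width': 0.08738352546556531}
scene 55.52395114655513 320.3495861461428 197.33798910195716 [-0.38122725 -0.62540717  0.60493593] [-115.896, 0.677, -54.744] dict_keys(['image', 'fov_y', 'cx', 'cy', 'xyz', 'rotation'])
side 51.90188800903271 321.3670818110292 196.27148360995554 [-0.06503333 -1.02409348  0.7124645 ] [-119.06, -0.877, -28.193] dict_keys(['image', 'fov_y', 'cx', 'cy', 'xyz', 'rotation'])
wrist 59.71681210118518 324.48994364668613 195.9017837117886 [ 0.6740921  -0.07112085  0.38351265] [164.735, -0.147, 179.961] dict_keys(['image', 'fov_y', 'cx', 'cy', 'xyz', 'rotation'])
```

```bash
cat >> h.py <<'E'
from scipy.spatial.transform import Rotation as RR
_ld=ld
def fix(c):
    c=dict(c); c['rotation']=RR.from_euler('xyz',c['rotation'],degrees=True).as_matrix() if np.ndim(c['rotation'])==1 else c['rotation']; return c
def ld(f): return fix(_ld(f))
_cap=cap
def cap(n,f): return fix(_cap(n,f))
def tool(s=None):
    s=s or sensors.get_state(); return RR.from_euler('xyz',s['eef_rot'],degrees=True).as_matrix()
E
python3 -c "
from h import *
print(tool().round(3)); c=ld('wrist0'); print(c['rotation'].round(3))
"
```

```text
[[-0.001 -0.    -1.   ]
 [-0.    -1.     0.   ]
 [-1.     0.     0.001]]
[[-1.     0.001 -0.002]
 [ 0.001  0.965  0.263]
 [ 0.003  0.263 -0.965]]
```

View pics/scene0.png

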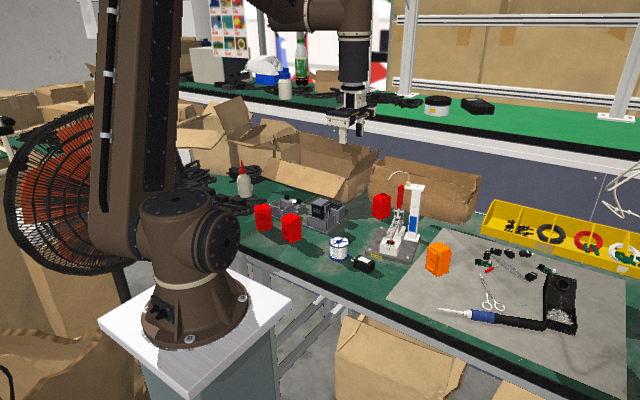

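View pics/side0.png

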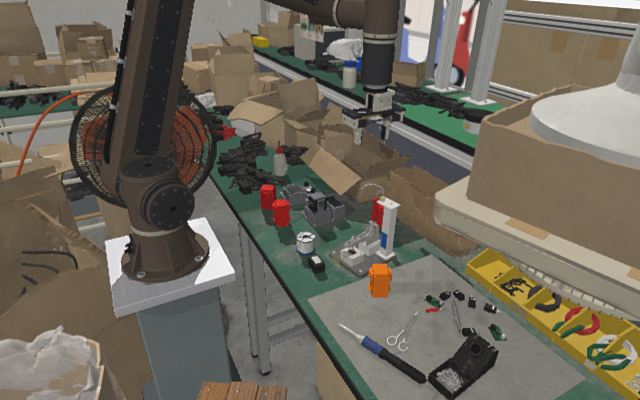

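View pics/wrist0.png

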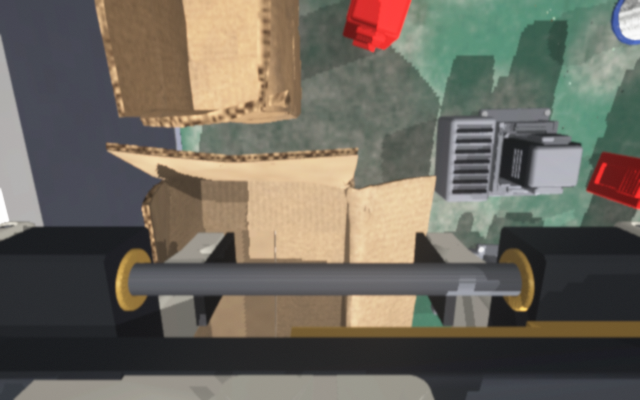

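```bash
python3 -c "
from h import *
crop('scene0',220,140,480,290,3,'a'); crop('side0',230,150,430,300,4,'b'); crop('wrist0',420,90,640,220,3.6,'c')
c=ld('wrist0'); print(at(c,545,160,.085),at(c,465,155,.05)); 
for n,p in (('scene0',(326,215)),('side0',(325,208)),('scene0',(290,205)),('side0',(295,190))): print(n,p,at(ld(n),*p,.04))
"
```

```text
[ 0.48255746 -0.02158797  0.085     ] [ 0.53803231 -0.02071892  0.05      ]
scene0 (326, 215) [ 0.47240522 -0.03531259  0.04      ]
side0 (325, 208) [ 0.48970255 -0.0356573   0.04      ]
scene0 (290, 205) [0.46285204 0.10118576 0.04      ]
side0 (295, 190) [0.4554043 0.1179853 0.04     ]
```

View pics/a.png

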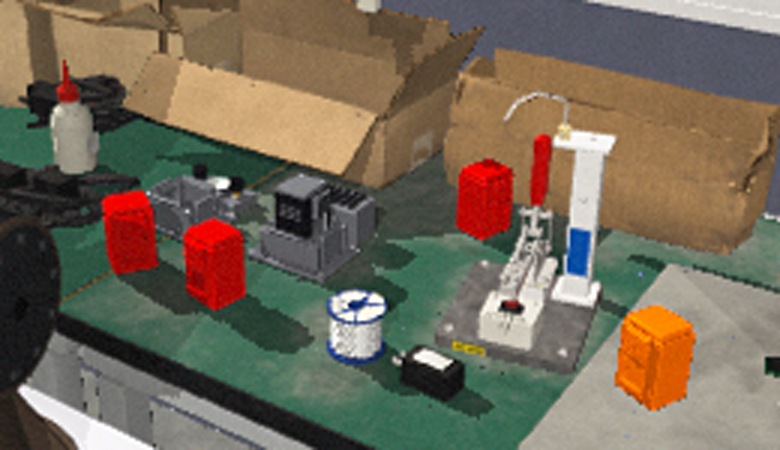

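View pics/b.png

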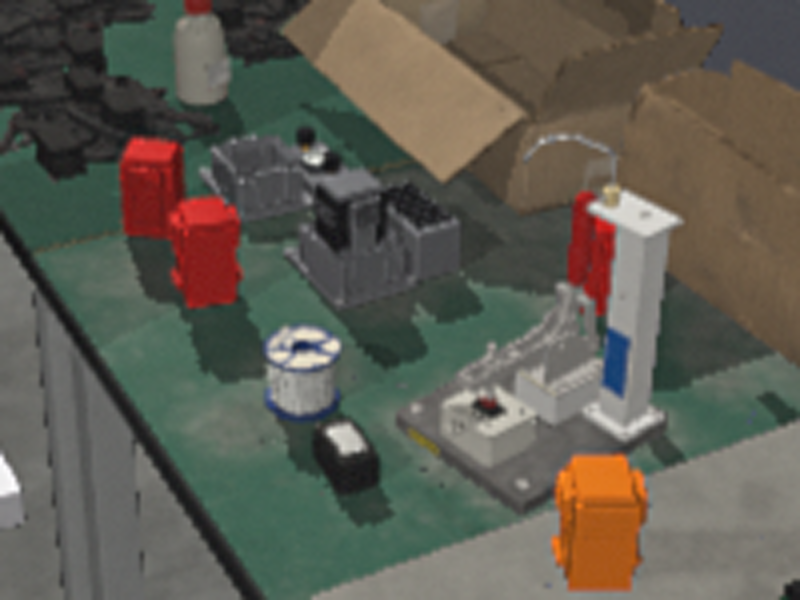

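View pics/c.png

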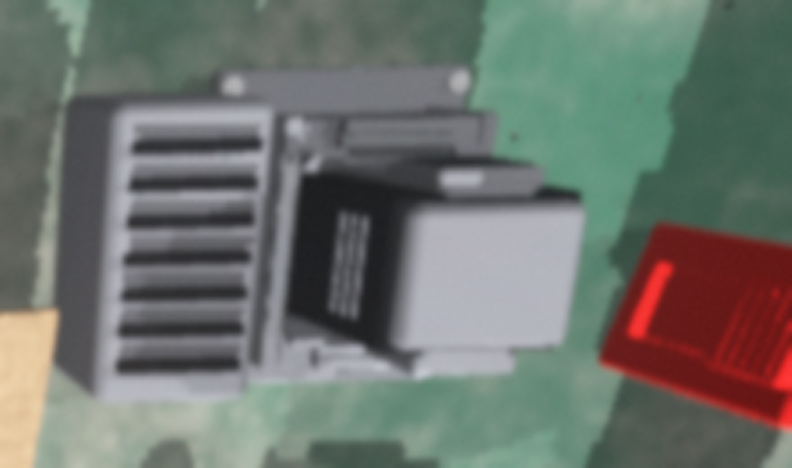

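```bash
python3 -c "
from h import *
c=ld('wrist0')
for n,z,P in (('box',.05,[(112,105),(275,105),(245,388),(97,397)]),('pack',.085,[(400,205),(583,205),(566,348),(393,350)])):
    q=[at(c,420+u/3.6,90+v/3.6,z)[:2].round(4) for u,v in P]; print(n,q,np.mean(q,0)); q=np.array(q)
    d=q[1]-q[0];e=q[2]-q[3]; print(np.degrees(np.arctan2(-d[1],-d[0])),np.degrees(np.arctan2(-e[1],-e[0])), np.linalg.norm(d),np.linalg.norm(q[3]-q[0]))
S=lambda f,x0,y0,k,u,v,z: print(at(ld(f),x0+u/k,y0+v/k,z).round(3))
S('scene0',220,140,3,75,170,0);S('side0',230,150,4,200,100,0)
S('scene0',220,140,3,130,270,0);S('side0',230,150,4,150,235,0)
S('scene0',220,140,3,215,300,0);S('side0',230,150,4,208,300,0)
S('scene0',220,140,3,358,350,0);S('scene0',220,140,3,432,380,0)
print('posts');S('scene0',220,140,3,200,172,.037);S('scene0',220,140,3,237,183,.037);S('side0',230,150,4,305,135,.037);S('side0',230,150,4,331,158,.037)
"
```

```text
box [array([ 0.5546, -0.0545]), array([ 0.5121, -0.0544]), array([0.5106, 0.0221]), array([0.5513, 0.0246])] [ 0.53215 -0.01555]
-0.1348133500641865 3.514980496567957 0.04250011764689597 0.07916880698861137
pack [array([ 0.4963, -0.0329]), array([ 0.4527, -0.0328]), array([0.4501, 0.0022]), array([0.4925, 0.0027])] [ 0.4729 -0.0152]
-0.13141210790194607 0.6756264604619192 0.04360011467874829 0.03580223456713282
[ 0.482  0.333 -0.   ]
[0.486 0.325 0.   ]
[0.344 0.113 0.   ]
[0.347 0.106 0.   ]
[0.348 0.003 0.   ]
[ 0.351 -0.008  0.   ]
[ 0.356 -0.16   0.   ]
[ 0.354 -0.238  0.   ]
posts
[0.506 0.151 0.037]
[0.507 0.099 0.037]
[0.514 0.148 0.037]
[0.515 0.099 0.037]
```

```bash
python3 -m handwheel '[0,-0.5,1.5,10, 0,-1,3,20, 0,-1.5,4.5,30, 0,-2,6,40, 0,-3,7.5,50, 0,-4,9,60, 0,-5,10.5,70, 0,-5,12.5,80, 0,-5,12.5,90, 0,-5,12.5,90]'; python3 -c "
from h import *
s=sensors.get_state(); print(s['joints'],s['tcp_pos'],tool(s).round(3)); c=cap('wrist','w1'); print(c['xyz'],c['rotation'].round(3))"
```

```text
time_s: 1.4
tcp_pos: [0.5498, 0.0501, 0.2266]
eef_rot: [-37.2, 90.0, 52.9]
contact_force: [0.5, 0.4, -0.1]
gripper_width: 0.088
[ 2.55295268e+01  8.98923191e+00 -1.49779775e+01 -4.38319601e-03
 -6.60250546e+01 -1.15447629e+02] [0.54977797 0.05005482 0.22663588] [[ 0.    -1.    -0.001]
 [ 0.    -0.001  1.   ]
 [-1.    -0.     0.   ]]
[0.47821397 0.04967219 0.38439295] [[-0.001  0.965  0.263]
 [ 1.     0.001  0.   ]
 [-0.     0.263 -0.965]]
```

View pics/w1.png

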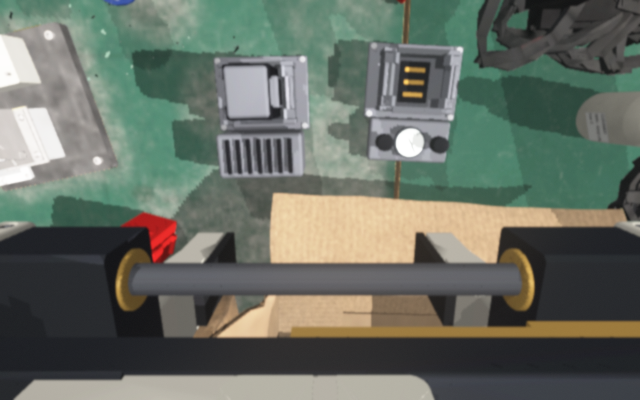

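```bash
python3 -c "
from h import *
crop('w1',205,45,315,185,5,'d'); crop('w1',355,35,475,170,5,'e')"
```

```text
(no output)
```

View pics/d.png

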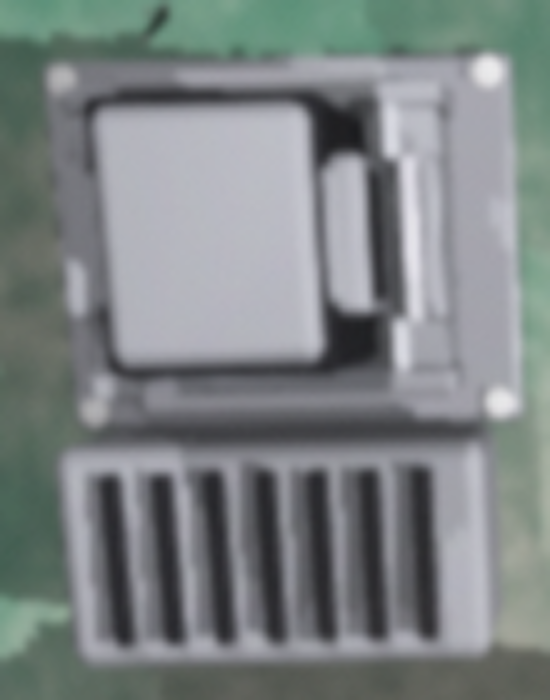

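View pics/e.png

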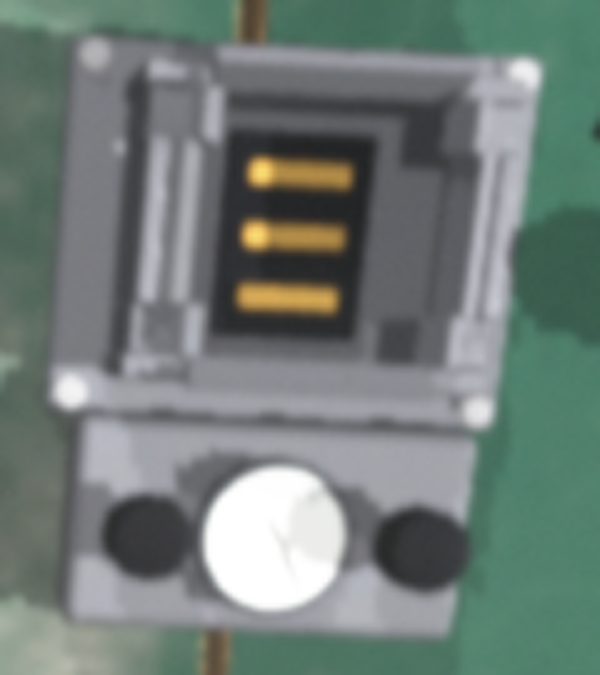

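```bash
cat > m.py <<'E'
from h import *
c=ld('w1')
def M(name,x0,y0,P,z,k=5):
    q=np.array([at(c,x0+u/k,y0+v/k,z)[:2] for u,v in P]); print(name,q.round(4).tolist(),'mean',q.mean(0).round(4))
    for i in range(len(q)):
        d=q[(i+1)%len(q)]-q[i]; print('  ',round(1e3*np.linalg.norm(d),1),round(np.degrees(np.arctan2(d[1],d[0])),2))
M('packtop',205,45,[(93,103),(310,98),(327,362),(118,370)],.085)
M('chbox',205,45,[(62,447),(488,438),(492,657),(80,662)],.05)
M('chriv',205,45,[(62,78),(488,72),(500,402),(95,410)],.006)
M('posts',355,35,[(147,535),(422,548)],.037)
M('triv',355,35,[(95,53),(523,72),(478,410),(72,392)],.006)
M('contacts',355,35,[(228,128),(378,138),(357,342),(212,330)],.009)
M('tplate front/rear',355,35,[(82,38),(542,58),(492,428),(52,405)],.004)
E
python3 m.py
```

```text
packtop [[0.4506, -0.0319], [0.4498, 0.0032], [0.4915, 0.0043], [0.4928, -0.0309]] mean [ 0.4712 -0.0138]
   35.1 91.29
   41.7 1.49
   35.2 -87.82
   42.2 -178.61
chbox [[0.5088, -0.052], [0.507, 0.0289], [0.5494, 0.0291], [0.5505, -0.0518]] mean [ 0.5289 -0.0114]
   80.9 91.24
   42.4 0.16
   80.8 -89.24
   41.7 -179.73
chriv [[0.4385, -0.0594], [0.4373, 0.0274], [0.5032, 0.0289], [0.505, -0.0577]] mean [ 0.471  -0.0152]
   86.8 90.8
   66.0 1.33
   86.6 -88.84
   66.5 -178.5
posts [[0.5173, 0.1091], [0.5198, 0.1639]] mean [0.5186 0.1365]
   54.8 87.36
   54.8 -92.64
triv [[0.4242, 0.0995], [0.4277, 0.1861], [0.4944, 0.1834], [0.4907, 0.0972]] mean [0.4593 0.1415]
   86.7 87.69
   66.7 -2.32
   86.3 -92.42
   66.5 177.99
contacts [[0.4387, 0.1265], [0.4406, 0.1569], [0.4804, 0.1558], [0.4781, 0.1255]] mean [0.4594 0.1412]
   30.5 86.48
   39.9 -1.65
   30.4 -94.5
   39.4 178.49
tplate front/rear [[0.4211, 0.097], [0.4248, 0.1904], [0.4982, 0.1874], [0.4935, 0.0932]] mean [0.4594 0.142 ]
   93.4 87.75
   73.5 -2.3
   94.3 -92.87
   72.5 177.01
```

```bash
python3 - <<'E'
from h import *
c=ld('wrist0')
for u,v in((490,160),(490,190),(460,350),(460,376)): print(at(c,420+u/3.6,90+v/3.6,.079))
E
python3 -m handwheel '[0,1,-1,0, 0,3,-2.5,0, 0,5,-4,-1.25, 0,6.5,-5.3,-1.25, 2,7.88,-6.46,-1.25, 5,7.88,-6.46,-1.25, 8,7.88,-6.46,-1.25, 11,7.88,-6.46,-1.25, 12.8,7.88,-6.46,-1.25, 12.8,7.88,-6.46,-1.25]' 8.76 16; python3 -c "
from h import *
cap('wrist','w2');cap('side','s2');cap('scene','c2');crop('side0',0,0,10,10,1,'z');s=sensors.get_state();print(s['tcp_pos'],tool(s)[:,2])
crop('s2',280,120,400,250,5,'s2c');crop('c2',260,130,400,240,5,'c2c')"
```

```text
[ 0.47277969 -0.04289508  0.079     ]
[ 0.47152562 -0.0357133   0.079     ]
[0.47208713 0.00415524 0.079     ]
[0.4709524  0.01089744 0.079     ]
time_s: 2.7
tcp_pos: [0.47, -0.0153, 0.0975]
eef_rot: [108.5, 89.8, -160.2]
contact_force: [-0.2, 0.9, 1.0]
gripper_width: 0.0875
[ 0.47174257 -0.01464141  0.09944373] [-2.21248056e-02  9.99755195e-01  2.07647874e-04]
```

View pics/w2.png

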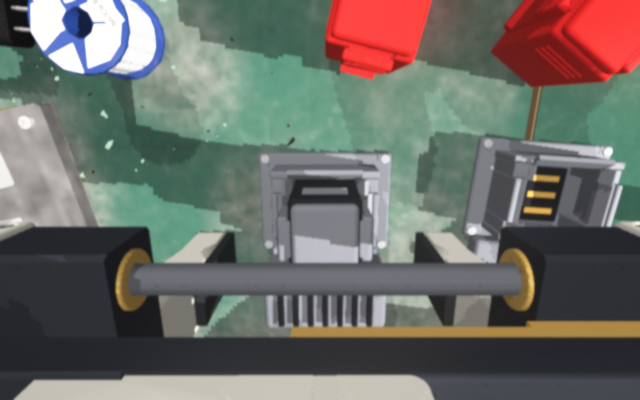

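View pics/c2c.png

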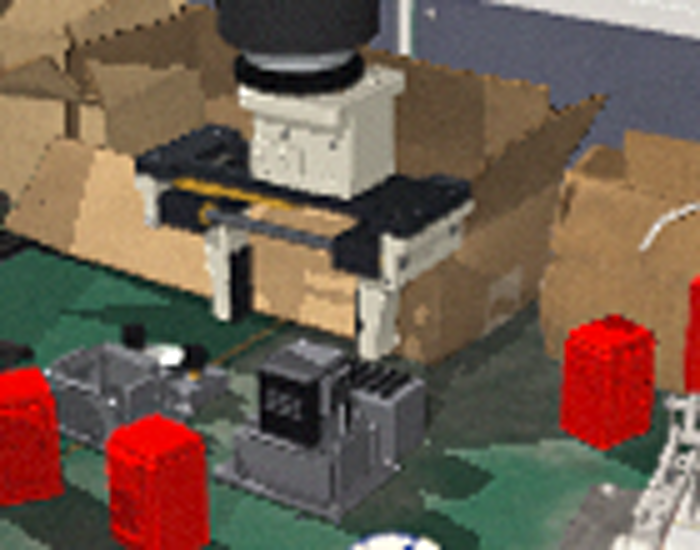

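```bash
python3 -m handwheel '[0.8,0,0,0, 1.6,0,0,0, 2.4,0,0,0, 3.2,0,0,0, 4,0,0,0, 4.6,0,0,0, 5,0,0,0, 5,0,0,0, 5,0,0,0, 5,0,0,0]' 7 16; python3 -m handwheel '[0,0,0,0, 0,0,0,0, 0,0,0,0, 0,0,0,0, 0,0,0,0, 0,0,0,0, 0,0,0,0, 0,0,0,0, 0,0,0,0, 0,0,0,0]' 5.1 8;  python3 -c "
from h import *
s=sensors.get_state();print(s['tcp_pos'],s['contact_force'],s['moment'],s['gripper_width'])
cap('side','s3');crop('s3',280,120,400,250,5,'s3c')"
```

```text
time_s: 4.1
tcp_pos: [0.4714, -0.0146, 0.0488]
eef_rot: [-71.9, 90.0, 19.3]
contact_force: [0.3, -0.2, -0.7]
gripper_width: 0.0701
time_s: 5.35
tcp_pos: [0.4712, -0.0146, 0.0486]
eef_rot: [-174.4, 90.0, -83.1]
contact_force: [0.2, -4.3, 3.6]
gripper_width: 0.0516
[ 0.47116698 -0.01464246  0.04858943] [ 0.16020201 -4.28858796  3.64014436] [-1.74078595 -0.01764491 -0.01295173] 0.05157865142962792
```

View pics/s3c.png

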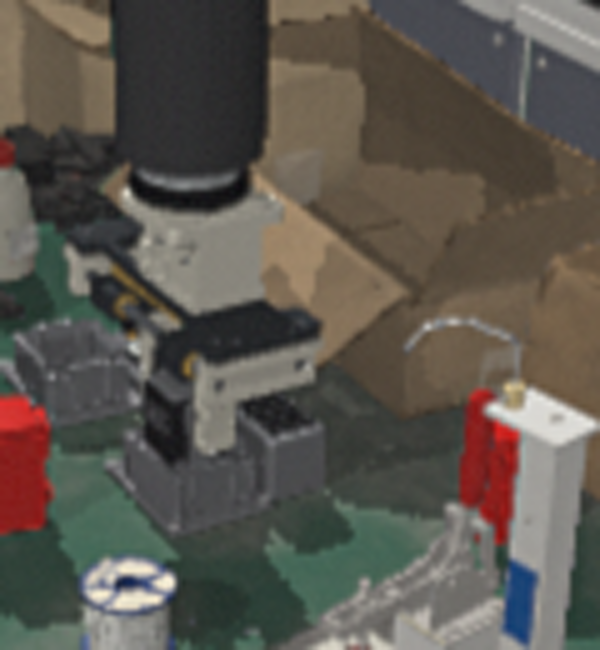

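```bash
python3 -m handwheel '[0,0,-0.05,0, 0,0,-0.1,0, 0,0,-0.15,0, 0,0,-0.2,0, 0,0,-0.2,0, 0,0,-0.2,0, 0,0,-0.2,0, 0,0,-0.2,0, 0,0,-0.2,0, 0,0,-0.2,0]' - 8
```

```text
time_s: 6.65
tcp_pos: [0.4714, -0.0161, 0.0486]
eef_rot: [-36.9, 90.0, 54.4]
contact_force: [-1.8, 5.5, 2.1]
gripper_width: 0.0511
```

```bash
python3 -m handwheel '[0,0,0.05,0, 0,0,0.11,0, 0,0,0.11,0, 0,0,0.11,0, 0,0,0.11,0, 0,0,0.11,0, 0,0,0.11,0, 0,0,0.11,0, 0,0,0.11,0, 0,0,0.11,0]' 4.9 8
```

```text
time_s: 7.9
tcp_pos: [0.4713, -0.0156, 0.0486]
eef_rot: [-110.6, 90.0, -19.4]
contact_force: [0.9, -2.2, 0.4]
gripper_width: 0.049
```

```bash
python3 -m handwheel '[0,0,-0.03,0, 0,0,-0.03,0, 0,0,-0.03,0, 0,0,-0.03,0, 0,0,-0.03,0, 0,0,-0.03,0, 0,0,-0.03,0, 0,0,-0.03,0, 0,0,-0.03,0, 0,0,-0.03,0]' 4.0 14; python3 -c "
from h import *
s=sensors.get_state();print(s['tcp_pos'],s['contact_force'],s['moment'],s['gripper_width'])"
```

```text
time_s: 9.15
tcp_pos: [0.4714, -0.0155, 0.0489]
eef_rot: [-52.0, 90.0, 39.2]
contact_force: [-1.1, 2.6, 4.7]
gripper_width: 0.0413
[ 0.47137583 -0.01551091  0.04888051] [-1.09566535  2.55820898  4.68313841] [0.60616465 0.16468293 0.01664414] 0.041313951730322165
```

```bash
python3 -m handwheel '[-0.1,0,-0.03,0, -0.3,0,-0.03,0, -0.6,0,-0.03,0, -0.9,0,-0.03,0, -1.2,0,-0.03,0, -1.6,0,-0.03,0, -2.0,0,-0.03,0, -2.4,0,-0.03,0, -2.8,0,-0.03,0, -3.2,0,-0.03,0]' - 14; python3 -c "
from h import *
s=sensors.get_state();print(s['tcp_pos'],s['contact_force'],s['moment'],s['gripper_width'])"
```

```text
time_s: 10.4
tcp_pos: [0.4712, -0.0161, 0.0808]
eef_rot: [-44.0, 90.0, 47.3]
contact_force: [-0.1, 0.7, -1.8]
gripper_width: 0.0418
[ 0.47120695 -0.01610145  0.08084312] [-0.13481396  0.68677297 -1.79276124] [-0.0564668  -0.08990931 -0.00560885] 0.041833088704076135
```

```bash
python3 -m handwheel '[-2,0,0,0, -4,0,0,0, -6,-0.5,2,0.5, -7.2,-2,4.5,1.5, -7.2,-3.5,7,2.5, -7.2,-5,9.5,3.6, -7.2,-6,12,3.6, -7.2,-6.35,14.2,3.6, -7.2,-6.35,15.57,3.6, -7.2,-6.35,15.57,3.6]' - 14; python3 -c "
from h import *
s=sensors.get_state();print(s['tcp_pos'],s['contact_force'],s['gripper_width'],tool(s)[:,2])
c=cap('wrist','w4');print(c['xyz']);crop('w4',240,20,420,200,4,'w4c')"
```

```text
time_s: 11.65
tcp_pos: [0.5308, 0.1417, 0.1524]
eef_rot: [113.0, 90.0, -159.3]
contact_force: [-0.3, -0.3, -1.9]
gripper_width: 0.0414
[0.53083821 0.14173432 0.15244134] [-0.2543425  -0.34628194 -1.88378561] 0.04142272595046724 [ 3.96061364e-02  9.99215355e-01 -1.70036062e-04]
[0.45940682 0.14428301 0.31025284]
```

View pics/w4.png

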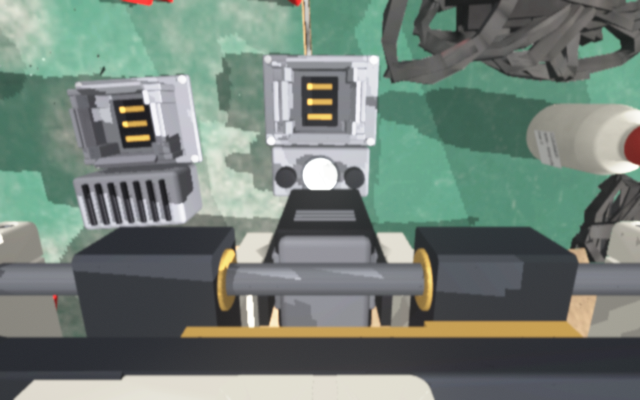

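View pics/w4c.png

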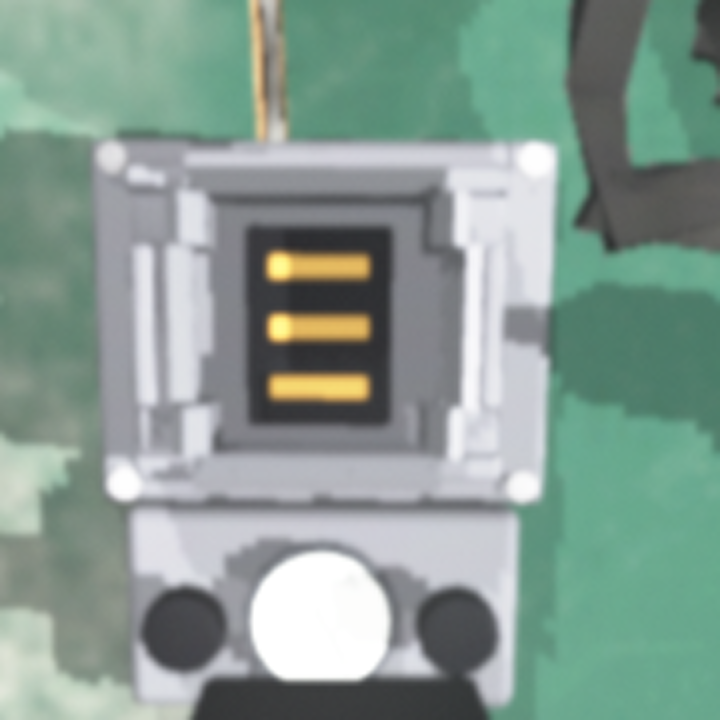

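```bash
python3 -c "
from h import *
im=cv2.imread('pics/w4.png')[52:148,258:384]; im=cv2.LUT(im,np.clip(((np.arange(256)/255.)**.7)*255,0,255).astype('uint8')); cv2.imwrite('pics/w4d.png',cv2.resize(im,None,fx=6.2,fy=6.2,interpolation=cv2.INTER_LANCZOS4))
c=ld('w4')
def P(x,y,z,th=np.radians(-2.3)):
    return proj(c,[.4593+x*np.cos(th)-y*np.sin(th),.1416+x*np.sin(th)+y*np.cos(th),z])
for n,y,z in (('lip24 z32',.024,.032),('wall mouth top .0242',.0242,.039),('pack wall .0212',.0212,.033),('wall .0212 floor',.0212,.009),('outer',.037,.039),('plate',.048,.004)):
  for s in (-1,1): u,v=P(0,s*y,z); print(n,s,((u-258)*6.2).round(),((v-52)*6.2).round())
"
```

```text
lip24 z32 -1 198.0 305.0
lip24 z32 1 584.0 305.0
wall mouth top .0242 -1 191.0 305.0
wall mouth top .0242 1 591.0 305.0
pack wall .0212 -1 220.0 305.0
pack wall .0212 1 563.0 305.0
wall .0212 floor -1 236.0 305.0
wall .0212 floor 1 551.0 305.0
outer -1 86.0 305.0
outer 1 696.0 305.0
plate -1 43.0 305.0
plate 1 744.0 305.0
```

View pics/w4d.png

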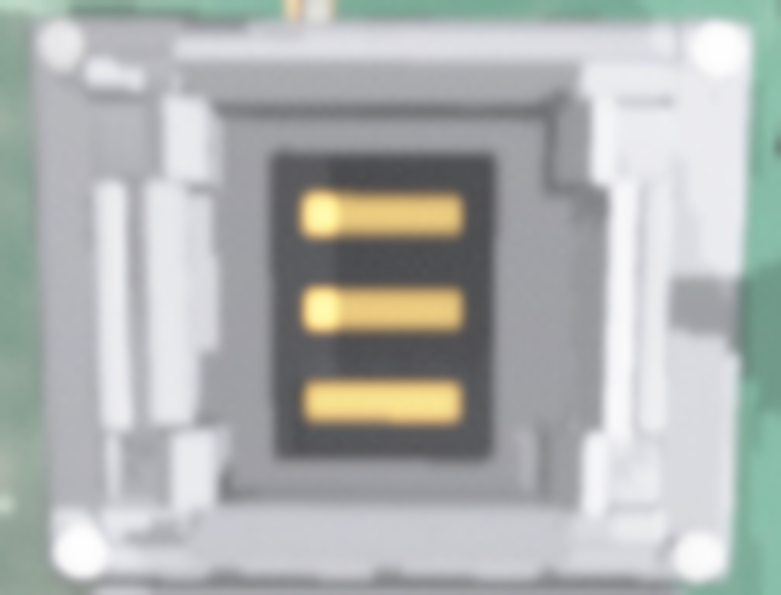

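```bash
python3 -c "
from h import *
c=ld('w4')
q=np.array([at(c,240+u/4,20+v/4,.006)[:2] for u,v in [(110,158),(535,160),(523,487),(124,483)]]);print(q.mean(0)); d=q[1]-q[0]; e=q[2]-q[3]; print(np.degrees(np.arctan2(-d[0],d[1])),np.degrees(np.arctan2(-e[0],e[1])))
f=np.array([at(c,258+u/6.2,52+v/6.2,z)[:2] for u,v,z in [(222,305,.009),(548,305,.009),(165,305,.039),(590,305,.039),(275,305,.009),(497,305,.009)]]);print(f)
s=sensors.get_state();T=tool(s);d=np.array([.4597,.1398,.1])-s['tcp_pos'];print(d,T.T@d*100)
"
```

```text
[0.45963841 0.14102338]
-2.5594022240897036 -2.873279944823915
[[0.45831976 0.11859613]
 [0.46008405 0.16243458]
 [0.45815023 0.11425202]
 [0.46022126 0.16571214]
 [0.4586066  0.12572355]
 [0.45980805 0.15557672]]
[-0.07107965 -0.00130363 -0.05248636] [ 5.25174256  7.09478475 -0.4142175 ]
```

```bash
python3 -m handwheel '[0,1.5,0,0, 0,3,0,0, 0,5,-0.2,0, 0.5,6.5,-0.41,0.2, 1.5,7.1,-0.41,0.2, 2.5,7.1,-0.41,0.2, 3.6,7.1,-0.41,0.2, 4.8,7.1,-0.41,0.2, 5.8,7.1,-0.41,0.2, 6.2,7.1,-0.41,0.2]' - 14; python3 -c "
from h import *
for n in ('wrist','side','scene'): c=cap(n,n[:2]+'5')
s=sensors.get_state();print(s['tcp_pos'],s['contact_force'],s['gripper_width'],tool(s)[:,2])
crop('wi5',210,100,430,330,3,'w5c');crop('si5',250,120,370,240,5,'s5c');crop('sc5',240,120,360,240,5,'c5c')"
```

```text
time_s: 12.95
tcp_pos: [0.46, 0.1395, 0.0895]
eef_rot: [131.8, 89.9, -140.8]
contact_force: [1.0, 0.2, -2.0]
gripper_width: 0.0416
[0.46030325 0.13975187 0.09047337] [-0.12362008 -0.43714942 -1.35688605] 0.04146385612334742 [ 4.44717538e-02  9.99010614e-01 -2.36527697e-04][ WARN:0@5.564] global loadsave.cpp:275 findDecoder imread_('pics/wi5.png'): can't open/read file: check file path/integrity
Traceback (most recent call last):
  File "h.py", line 13, in crop
    im=cv2.imread(f'pics/{f}.png')[y0:y1,x0:x1]; cv2.imwrite(f'pics/{o}.png',cv2.resize(im,None,fx=k,fy=k,interpolation=cv2.INTER_CUBIC))
       ~~~~~~~~~~~~~~~~~~~~~~~~~~~^^^^^^^^^^^^^
TypeError: 'NoneType' object is not subscriptable
```

```bash
python3 -c "
from h import *
crop('wr5',210,100,430,330,2.6,'w5c');crop('sc5',240,120,360,240,5,'c5c')"
```

```text
(no output)
```

View pics/w5c.png

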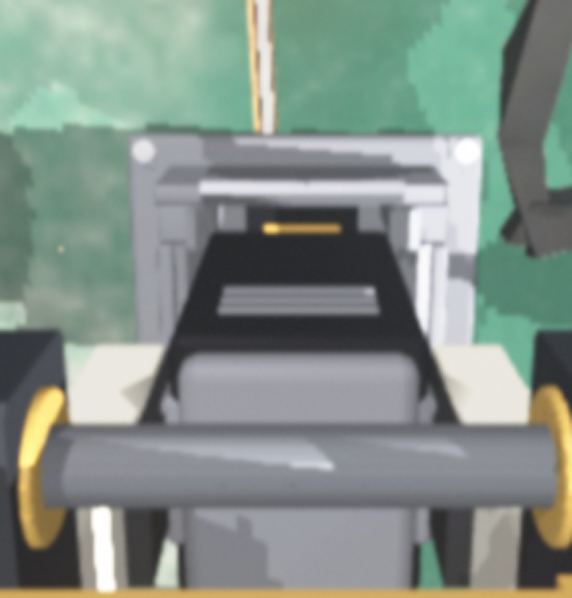

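View pics/c5c.png

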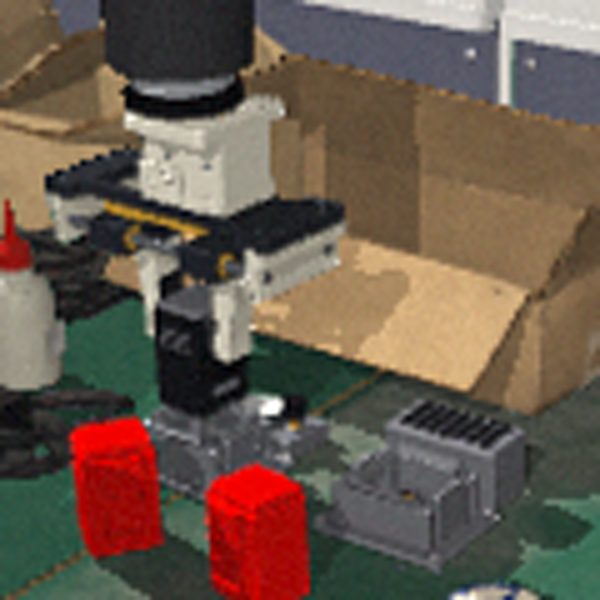

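```bash
python3 -m handwheel '[0.3,0,0.05,0, 0.6,0,0.05,0, 0.8,0,0.05,0, 1.0,0,0.05,0, 1.1,0,0.05,0, 1.2,0,0.05,0, 1.3,0,0.05,0, 1.4,0,0.05,0, 1.5,0,0.05,0, 1.5,0,0.05,0]' - 14; python3 -c "
from h import *
s=sensors.get_state();print(s['tcp_pos'],s['contact_force'],s['moment'],s['gripper_width'])"
```

```text
time_s: 14.35
tcp_pos: [0.4602, 0.1402, 0.0755]
eef_rot: [127.2, 90.0, -145.4]
contact_force: [0.4, -0.1, -1.8]
gripper_width: 0.0414
[0.46016908 0.14020392 0.07547372] [ 0.3737519  -0.1084556  -1.81868172] [-0.04443175 -0.11767042 -0.01246435] 0.041401634389482744
```

```bash
python3 -m handwheel '[0.1,0,0,0, 0.2,0,0,0, 0.3,0,0,0, 0.4,0,0,0, 0.5,0,0,0, 0.6,0,0,0, 0.7,0,0,0, 0.8,0,0,0, 0.8,0,0,0, 0.8,0,0,0]' - 14; python3 -c "
from h import *
s=sensors.get_state();print(s['tcp_pos'],s['contact_force'],s['moment'],s['gripper_width'])"
```

```text
time_s: 15.6
tcp_pos: [0.4602, 0.1403, 0.0676]
eef_rot: [158.9, 90.0, -113.6]
contact_force: [-0.8, -1.0, -2.1]
gripper_width: 0.0413
[0.46021321 0.14025391 0.06756783] [-0.83198141 -0.98239156 -2.1237421 ] [-0.0284377  -0.09810437  0.01619061] 0.041339787172174056
```

In the socket without contact. Down to just above the rest height.

```bash
python3 -m handwheel '[0.15,0,0,0, 0.3,0,0,0, 0.45,0,0,0, 0.6,0,0,0, 0.75,0,0,0, 0.9,0,0,0, 1.05,0,0,0, 1.2,0,0,0, 1.3,0,0,0, 1.3,0,0,0]' - 14; python3 -c "
from h import *
s=sensors.get_state();print(s['tcp_pos'],s['contact_force'],s['moment'],s['gripper_width'])"
```

```text
time_s: 16.85
tcp_pos: [0.4602, 0.1402, 0.0545]
eef_rot: [133.7, 90.0, -138.8]
contact_force: [-0.7, 0.7, -2.1]
gripper_width: 0.0413
[0.46017276 0.1402145  0.0544779 ] [-0.70688712  0.7257168  -2.13186566] [-0.01891381 -0.13175887  0.00469628] 0.041327989224962565
```

```bash
python3 -m handwheel '[0.1,0,0,0, 0.2,0,0,0, 0.3,0,0,0, 0.35,0,0,0, 0.4,0,0,0, 0.45,0,0,0, 0.5,0,0,0, 0.53,0,0,0, 0.55,0,0,0, 0.55,0,0,0]' - 16; python3 -c "
from h import *
s=sensors.get_state();print(s['tcp_pos'],s['contact_force'],s['moment'],s['gripper_width'])"
```

```text
time_s: 18.1
tcp_pos: [0.4603, 0.1403, 0.0491]
eef_rot: [-64.6, 90.0, 22.8]
contact_force: [-1.6, -0.1, 4.5]
gripper_width: 0.0414
[0.46034312 0.14029481 0.04913843] [-1.56082815 -0.08500576  4.53303708] [-0.13481225  0.33317911  0.01144906] 0.04142187322810408
```

```bash
python3 -m handwheel '[0.03,0,0,0, 0.06,0,0,0, 0.09,0,0,0, 0.12,0,0,0, 0.14,0,0,0, 0.16,0,0,0, 0.18,0,0,0, 0.2,0,0,0, 0.2,0,0,0, 0.2,0,0,0]' - 16; python3 -c "
from h import *
s=sensors.get_state();print(s['tcp_pos'],s['contact_force'],s['moment'],s['gripper_width'])"
```

```text
time_s: 19.35
tcp_pos: [0.4604, 0.1403, 0.0473]
eef_rot: [-66.6, 90.0, 20.9]
contact_force: [-1.7, -0.6, 7.3]
gripper_width: 0.0412
[0.46038554 0.1403397  0.04732991] [-1.66109233 -0.58887197  7.27013516] [-0.23087308  0.60462116 -0.03199754] 0.041174463029242256
```

```bash
python3 -m handwheel '[0.02,0,0,0, 0.03,0,0,0, 0.04,0,0,0, 0.04,0,0,0, 0.04,0,0,0, 0.04,0,0,0, 0.04,0,0,0, 0.04,0,0,0, 0.04,0,0,0, 0.04,0,0,0]' - 16; python3 -c "
from h import *
s=sensors.get_state();print(s['tcp_pos'],s['contact_force'],s['moment'],s['gripper_width'])"
```

```text
time_s: 20.6
tcp_pos: [0.4605, 0.1403, 0.0472]
eef_rot: [-70.5, 90.0, 16.9]
contact_force: [-3.1, -1.0, 10.8]
gripper_width: 0.0413
[0.46048692 0.14034569 0.04724532] [-3.14344117 -0.99660437 10.8351202 ] [-0.34832908  0.99308811 -0.0095593 ] 0.041279872841430754
```

At the stop: the force went up 3.5 N in 0.1 mm. Now releasing in steps.

```bash
python3 -m handwheel '[0,0,0,0, 0,0,0,0, 0,0,0,0, 0,0,0,0, 0,0,0,0, 0,0,0,0, 0,0,0,0, 0,0,0,0, 0,0,0,0, 0,0,0,0]' 5.0 16; python3 -m handwheel '[0,0,0,0, 0,0,0,0, 0,0,0,0, 0,0,0,0, 0,0,0,0, 0,0,0,0, 0,0,0,0, 0,0,0,0, 0,0,0,0, 0,0,0,0]' 7.5 16; python3 -c "
from h import *
s=sensors.get_state();print(s['tcp_pos'],s['contact_force'],s['moment'],s['gripper_width'])"
```

```text
time_s: 21.85
tcp_pos: [0.4606, 0.1405, 0.0469]
eef_rot: [-57.7, 90.0, 29.8]
contact_force: [-1.2, -1.4, 5.5]
gripper_width: 0.0499
time_s: 23.1
tcp_pos: [0.4602, 0.1402, 0.0467]
eef_rot: [144.6, 90.0, -128.0]
contact_force: [0.5, -0.1, -0.4]
gripper_width: 0.0753
[0.46019721 0.14023287 0.04666232] [ 0.46525042 -0.05381967 -0.43367571] [-0.0257993  -0.06621911  0.00465278] 0.07525556321936384
```

Retreat upward, then look from the earlier viewpoint.

```bash
python3 -m handwheel '[-0.5,0,0,0, -1.5,0,0,0, -3,0,0,0, -5,0,0,0, -7,0,0,0, -9,0,0,0, -11,0,0,0, -13,0,0,0, -15,0,0,0, -16,0,0,0]' 8.7 16; python3 -m handwheel '[0,-1,0,0, 0,-2.5,0,0, 0,-4,0,0, 0,-5.5,0,0, 0,-7,0,0, 0,-8,0,0, 0,-8,0,0, 0,-8,0,0, 0,-8,0,0, 0,-8,0,0]'; python3 -c "
from h import *
for n in ('wrist','side','scene'): c=cap(n,n[:2]+'7')
s=sensors.get_state();print(s['tcp_pos'],s['contact_force'])
crop('wr7',230,30,430,210,3.8,'w7c');crop('si7',260,150,360,240,7,'s7c');crop('sc7',250,160,350,240,7,'c7c')"
```

```text
time_s: 24.35
tcp_pos: [0.4605, 0.1405, 0.2084]
eef_rot: [-50.6, 89.9, 36.8]
contact_force: [0.1, -0.3, 0.7]
gripper_width: 0.0873
time_s: 25.6
tcp_pos: [0.5399, 0.1368, 0.2069]
eef_rot: [-49.2, 90.0, 38.3]
contact_force: [-0.4, -0.0, -0.3]
gripper_width: 0.0873
[0.5399951  0.13676232 0.20679751] [-0.38489217  0.54124419  1.81732111]
```

View pics/w7c.png

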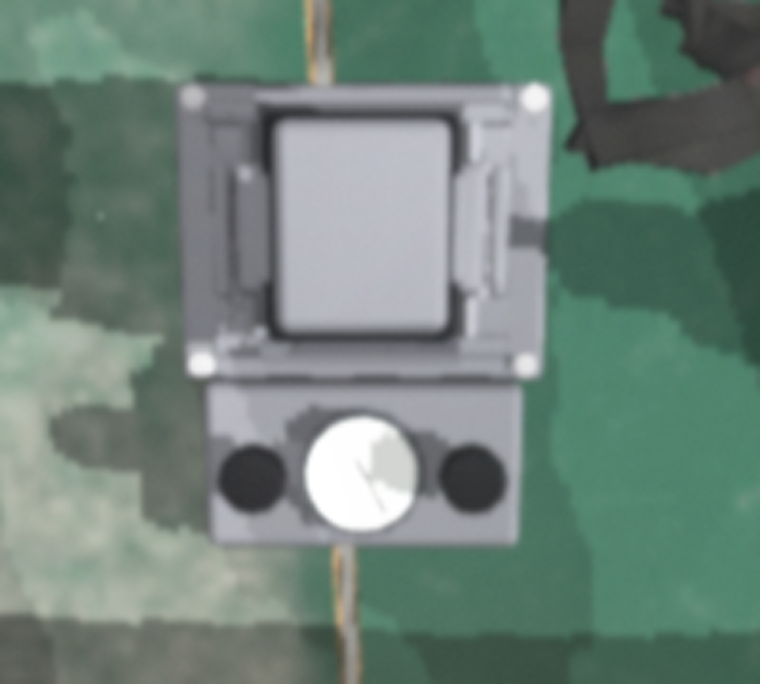

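View pics/s7c.png

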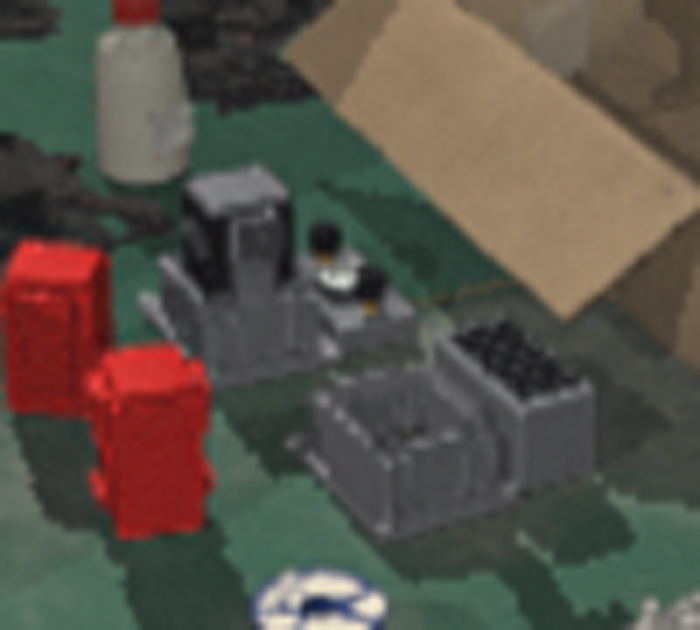

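View pics/c7c.png

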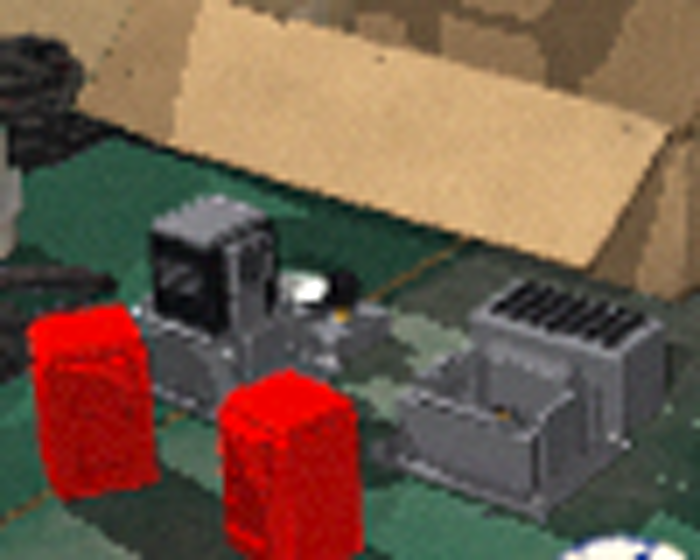

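```bash
python3 -m handwheel '[0,2,0,0, 0,4,0,0, 0,6,0,0, 0,8,0,0, 2,8,0,0, 4,8,0,0, 6,8,0,0, 8,8,0,0, 10,8,0,0, 11,8,0,0]' 0 5; python3 -m handwheel '[0.1,0,0,0, 0.2,0,0,0, 0.3,0,0,0, 0.4,0,0,0, 0.5,0,0,0, 0.6,0,0,0, 0.65,0,0,0, 0.65,0,0,0, 0.65,0,0,0, 0.65,0,0,0]';python3 -c "
from h import *
s=sensors.get_state();print(s['tcp_pos'],s['contact_force'],s['gripper_width'])"
```

```text
time_s: 27.0
tcp_pos: [0.4594, 0.1401, 0.096]
eef_rot: [128.8, 89.9, -143.7]
contact_force: [0.1, -0.7, -0.1]
gripper_width: 0.0004
time_s: 28.25
tcp_pos: [0.4602, 0.1403, 0.0902]
eef_rot: [-41.4, 90.0, 46.1]
contact_force: [-0.4, 0.2, -0.6]
gripper_width: 0.0001
[0.46023288 0.14025861 0.09019768] [-0.43254246  0.17525281 -0.60048593] 0.00010180867902938431
```

```bash
python3 -m handwheel '[0.05,0,0,0, 0.1,0,0,0, 0.15,0,0,0, 0.2,0,0,0, 0.25,0,0,0, 0.3,0,0,0, 0.35,0,0,0, 0.35,0,0,0, 0.35,0,0,0, 0.35,0,0,0]'; python3 -m handwheel '[0.03,0,0,0, 0.06,0,0,0, 0.09,0,0,0, 0.12,0,0,0, 0.15,0,0,0, 0.18,0,0,0, 0.2,0,0,0, 0.2,0,0,0, 0.2,0,0,0, 0.2,0,0,0]'
```

```text
time_s: 29.5
tcp_pos: [0.4602, 0.1403, 0.0867]
eef_rot: [-78.7, 90.0, 8.8]
contact_force: [-0.7, 0.0, -0.4]
gripper_width: 0.0006
time_s: 30.75
tcp_pos: [0.4604, 0.1403, 0.0851]
eef_rot: [-68.0, 90.0, 19.4]
contact_force: [-2.3, -0.7, 5.3]
gripper_width: 0.0005
```

```bash
python3 -m handwheel '[-0.5,0,0,0, -2,0,0,0, -4,0,0,0, -6,0,0,0, -8,0,0,0, -10,0,0,0, -12,0,0,0, -12,0,0,0, -12,-4,0,0, -12,-8,0,0]'; python3 -m handwheel '[0,0,0,0, 0,0,0,0, 0,0,0,0, 0,0,0,0, 0,0,0,0, 0,0,0,0, 0,0,0,0, 0,0,0,0, 0,0,0,0, 0,0,0,0]'; python3 -c "
from h import *
c=cap('wrist','w9');crop('w9',230,30,430,210,3.8,'w9c'); print(sensors.get_state()['contact_force'])"
```

```text
time_s: 32.0
tcp_pos: [0.5407, 0.1367, 0.2042]
eef_rot: [48.6, 90.0, 136.1]
contact_force: [0.6, -0.2, 0.9]
gripper_width: 0.0004
time_s: 33.25
tcp_pos: [0.5402, 0.1367, 0.2047]
eef_rot: [167.3, 90.0, -105.3]
contact_force: [-0.1, 1.1, -0.8]
gripper_width: 0.0007
[-0.20280149 -0.08206303  0.84145122]
```

View pics/w9c.png

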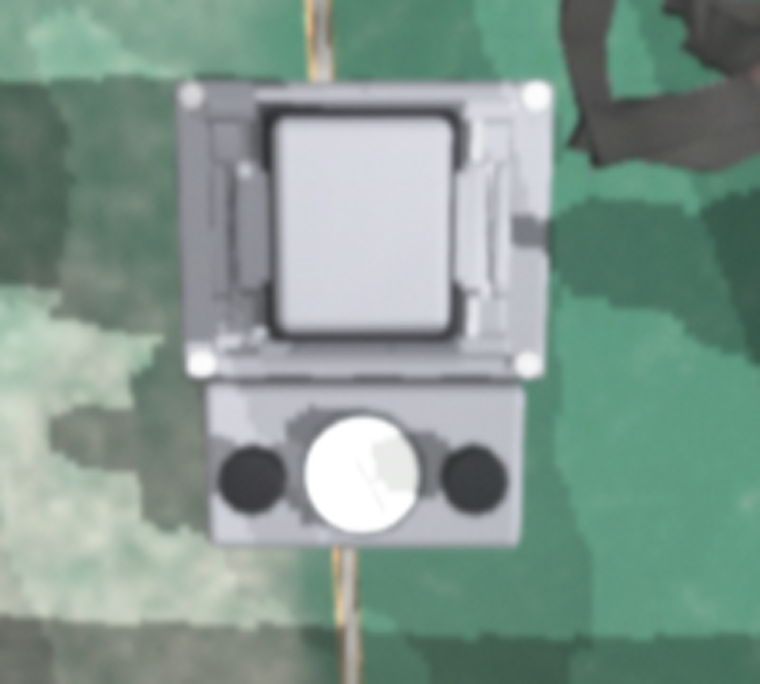

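The pack stands square in the tester: its top spans (273–452, 115–333) in the crop. Both tabs stand out about equally, to about 240 on the left and 485 on the right, and nothing moved after the touch.

```bash
python3 -c "
from h import *
print(workorder.close_job())"
```

```text
the job is handed in; nothing more can be done
None
```

The pack is latched in the tester as far as I can measure, and I handed the job in at about 33 s of the 72 s allowed. `close_job` reports no verdict, so this rests on my own checks.

**What I did**
- **Unlatching:** I centred the pinch on the pack by feel, with side force down to about 2 N. I then squeezed at 14 N, which unlatched the pack, and lifted it straight out; the wrist then read 1.8 N, about the pack's weight.
- **Finding the socket:** from the wrist camera it stood about 1 mm to the -y side of the tester's origin. The picture readings differed by about 1 mm, well inside the 3 mm flare, and the pack went in without touching.
- **Pressing in:** I pressed to the stop with the wrist force reaching 10.8 N, then opened the fingers and backed off.

**Last checks**
- **Height:** a light touch with closed fingers met the pack's top between 86.7 and 85.1 mm. That puts the underside at about 9 mm, the latched height; an unlatched pack would have been met at 89 mm.
- **Tabs and alignment:** the last picture shows the pack square in the tester, with both tabs out about equally to roughly 52 mm across.
- **Robot and surroundings:** the gripper is clear of everything and reads no contact. In the pictures after the release I saw no bystander moved, but I did not measure their positions again.

No check failed.

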